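Clear the tool case and hold its lid for loading

ROBOT

A 6-joint arm with a two-finger parallel gripper is mounted at the origin on the work surface. World frame = base frame: x ahead of the robot, y to its left, z up, the work surface at z = 0. Lengths are in m, angles in degrees, forces in N, time in s.
With the tool pointing down it reaches from about 0.4 to 0.825 m from the base axis. Payload 7 kg.
Tool frame: the origin (TCP) lies on the centre line of the jaws, within the pads' length; the fingertips stand 11 mm ahead of it and the grasp point (between the pads) lies 8 mm behind it; z points along the fingers, y is the line along which they close (so a half turn about z gives the same grasp; the last joint's range is limited). The gripper opens to 88 mm and grips with 3 to 60 N. Pads are 19 mm wide; open, the fingers measure 130 mm over their backs; the gripper's body (78 mm by 193 mm) begins 47 mm behind the grasp point.
Start: joints at [-55.399, 20.546, 0.682, 0, -70.136, -16.507], TCP at [0.21, -0.642, 0.238] pointing down, gripper open.
Joint ranges: [-176.03, 176.03], [-82.01, 121.73], [-58.28, 71.71], [-173.87, 95.51], [-174.79, -0.11], [-173.66, 173.66]. Speed limits (degrees/s): [136.94, 136.94, 172.46, 180, 180, 180].

INTERFACE

Orientations are given as [roll, pitch, yaw] about the fixed x, y, z axes, in that order (R = Rz(yaw) Ry(pitch) Rx(roll)).
In Python, from plant import r, capture, camera_model, job gives the robot as it stands.
- The arm moves only by the tool drive_tool, never from a script. Its argument "increments" is a list that holds one entry, the list of rows, each a list of 5 numbers: the gripper's target within -1 to 1 (fully open at 1, half-way at 0, shut at -1), then the shift along the tool's x, y, z scaled (see below), then the turn about the tool's z scaled (see below). In form: [[[gripper, tx, ty, tz, roll], ...]]. A call has 1 to 5 rows; each row is the pose to reach, as a shift and turn from the pose commanded when the call began, along the tool's axes at that moment, turning the shorter way round; what a row does not reach only later rows make up. The controller multiplies each number of a shift by 120 mm and each number of a turn by 360 degrees. A row lasts 1/8 s, in which the tool goes at most 62.5 mm and 10.7 degrees, less where a joint would pass 70% of its speed; a pose out of reach is approached as far as the arm can. A call with a number of a shift or a turn outside -1 to 1 is refused whole. A call with a gripper value outside its range is refused whole. The fingers move at their own pace and stop on an object; "squeeze" is the grip in N (left out, the last holds). Time passes only in rows, so rows that repeat a pose let the fingers close. It gives the time, the measured TCP pose, the force, the opening and the grip force at its end, in the units of the state.
- r.get_state(): the state, without advancing time (a new reading comes with each control period).
- capture(name): name is "side" or "top" or "wrist"; returns the picture (420x560x3 uint8, red, green, blue); there is no depth.
- camera_model(name): a dict with "camera_matrix" (3x3 intrinsics, pixels), "k1" (the pictures are not rectified: a ray, as slopes to the right and down, at radius r is drawn at 1 + k1 r^2 times it, then the intrinsics apply), "rvec" (rotation vector, rad) and "tvec" (3), from world to camera coordinates, as OpenCV has them. Camera axes: x right, y down, z forward; pixel columns grow to the right and rows downward; lengths in m; the calibration is good to about 2 mm. A picture is of the moment at which its call begins: read the wrist's pose just before it. camera_model takes no time and is no camera call; for the wrist camera it gives the pose at the moment of the call.
- job.close_job(): hands the job in; it is judged then, once.
The state is a dict: "time_s": time; "joints": joint angles; "qd": joint speeds; "joint_torque": joint torques, N m; "tcp_pos": TCP position; "eef_rot": TCP orientation; "contact_force": force on the tool from outside, world axes, zero at the start; "moment": the same for the moment, N m; "gripper_width": finger opening in m; "gripper_force": force on a finger pad.
Only numpy, scipy, OpenCV 4.12 (cv2) and the standard library are available. Lean on these libraries where they do the work, as an engineer would, in place of code of your own. Each camera call takes 0.05 s, during which the arm holds its last target. There are 200 camera calls.

TASK

I need both hands to load the black tool case, and its lid has no stay: it falls shut unless someone holds it. Take the blue chisel off the lid and lay it down flat in the wooden crate with the others (don't toss it), then raise the lid, hold it open at about 60 degrees and finish like that, still holding it. Don't let the lid slam, and leave the other things on the bench and in the grey tray where they are.

Things in the scene. Friction and masses are not known exactly. Their poses are not given: they have to be found in the camera images.
- case_lid (a joint): Hinge of the tool case's lid, rad: 0 shut (at the start), growing as the front of the lid rises; 60 degrees is 1.047; stop at 1.8. No spring, stay or latch holds it (both latches are already thrown open): its own weight (0.35 to 0.7 kg) makes it fall shut from anything below about 90 degrees. The hinge line is parallel to the case's y axis and passes through lid_hinge.
- case: Black plastic tool case, 300 mm wide (y) x 220 mm deep (x) x 95 mm high with the lid shut (base 60 mm, lid 35 mm); heavy, does not move. Origin: centre of its underside. Its x axis points from the front (with the handle, towards the robot) to the hinge at the back; y along its width, z up. The lid's top is flat, 95 mm above the bench.
- lid_handle (a point): Middle of the orange grip of the lid's carrying handle: a round bar 18 mm in diameter and 110 mm long, parallel to the case's y axis, fixed to the lid and turning with it. It stands 45 mm (centre) in front of the lid's front face on two 14 mm posts at the ends of the bar, so a gap of 36 mm lies between bar and face. With the lid shut it is 75 mm above the bench, 20 mm below the lid's top, 265 mm in front of the hinge line and 15 mm above it.
- lid_hinge (a point): Middle of the lid's hinge line, at the back of the case, 60 mm above the bench, 110 mm behind the case's origin.
- blue_chisel: Blue-painted steel chisel lying across the tool case's lid at the start: 190 mm long (its x, the bright blade at +x, the rusty head at -x), shaft 20 mm wide (y) and 16 mm thick (z), blade 28 mm wide; about 0.43 kg. Origin: underside, at mid-length (the centre of mass is within 10 mm of it).
- crate: Open wooden crate, 320 mm (x) x 200 mm (y) x 55 mm high, walls and floor 10 mm thick, fixed; to the left or the right of the case. Origin: centre of its underside. Two old chisels lie in it, on the half with positive y; the half with negative y is empty.
- crate_chisel_a: Rusty chisel lying in the crate, 210 x 22 x 18 mm along the crate's x, about 65 mm to the +y side of its middle. Origin: underside, mid-length. May be nudged but stays in the crate.
- crate_chisel_b: Dark chisel lying in the crate, 180 x 16 (blade 26) x 14 mm along the crate's x, about 35 mm to the +y side of its middle. Origin: underside, mid-length. May be nudged but stays in the crate.
- tray: Low grey steel tray, 320 (x) x 200 (y) x 45 mm, fixed, on the other side of the case from the crate. Origin: centre of its underside. Not the crate.
- hammer: Hammer lying in the grey tray, 260 mm long along its x. Bystander.
- tray_chisel: Rusty chisel, 220 x 32 x 18 mm, lying in the grey tray beside the hammer. Origin: underside, mid-length. Bystander.
- bench_chisel: Dark chisel, 180 x 18 x 16 mm, lying crosswise on the bench in front of the case. Origin: underside, mid-length. Bystander.
- wire_brush: Brush with a wooden handle, 180 mm long, lying crosswise in front of the case. Bystander.
Mind the look-alikes: they are no part of the job. Of the things like the blue_chisel, leave any that is green or turquoise; of the rest the larger one is meant.

How it is judged (in metres and radians):
On the way, in this order (a step that is already met when the one before it is completed fails the run):
1. the blue chisel lies flat in the wooden crate, let go, while the lid is still shut (x of blue_chisel in the frame of crate between -0.14 and 0.14 m and y of blue_chisel in the frame of crate between -0.09 and 0.09 m and z of blue_chisel in the frame of crate below 0.04 m and angle between blue_chisel's own x axis and vertical between 1.34 and 1.8 rad and contact force between each of the fingers, the arm and blue_chisel below 0.05 N and linear speed of blue_chisel below 0.05 m/s and value of joint case_lid below 0.1 rad), for 0.2 s.
2. the robot holds the lid still, 60 degrees open (within 6 degrees) (value of joint case_lid between 0.942 and 1.152 rad and velocity of joint case_lid between -0.1 and 0.1 rad/s and contact force between any of the fingers, the arm and case_lid above 0.5 N), for 0.5 s.
At the end, for the whole second after the job is handed in: The robot is still holding the lid, which stands at rest between 54 and 66 degrees open (0.942 to 1.152 rad) with the robot's force on it; the blue chisel lies flat (within 13 degrees of level) inside the crate, below its rim and not touched by the robot; the two old chisels are still in the crate (all of step 2 and x of blue_chisel in the frame of crate between -0.14 and 0.14 m and y of blue_chisel in the frame of crate between -0.09 and 0.09 m and z of each of blue_chisel, crate_chisel_a, crate_chisel_b in the frame of crate below 0.04 m and angle between blue_chisel's own x axis and vertical between 1.34 and 1.8 rad and contact force between each of the fingers, the arm and blue_chisel below 0.05 N and x of crate_chisel_a in the frame of crate between -0.14 and 0.14 m and y of crate_chisel_a in the frame of crate between -0.09 and 0.09 m and x of crate_chisel_b in the frame of crate between -0.14 and 0.14 m and y of crate_chisel_b in the frame of crate between -0.09 and 0.09 m); the arm keeps its last pose, push and grip.
It fails at once if the lid is opened while the blue chisel has not been put in the crate (value of joint case_lid above 0.15 rad and horizontal distance between blue_chisel and crate above 0.2 m).
It fails at once if the lid is let drop and slams (value of joint case_lid below 0.3 rad and velocity of joint case_lid below -3 rad/s).
It fails at once if the blue chisel is tossed or dropped from more than about 7 cm (linear speed of blue_chisel above 1.2 m/s and contact force between each of the fingers, the arm and blue_chisel below 0.05 N).
It fails at once if a bystander on the bench or in the tray is moved more than 30 mm (distance of any of hammer, tray_chisel, bench_chisel, wire_brush from where it was at the start of the episode above 0.03 m).
It also fails if it takes over 58 s, if anything falls off the work surface, if the arm or the gripper's body presses on something with over 40 N, if the wrist force passes 120 N, or if a joint passes its speed limit or range.

## Working session

There is one attempt and no reset: what is moved stays moved. The work goes in short steps, Python scripts to look and compute and a tool call to move; the robot and the scene stay as the last step left them, time stands still between calls to the robot, and variables do not carry over. Pictures are saved under pics/ and viewed, at most 10 in all, crops included, and the job is handed in when it is done.

Besides the shell and the picture viewer there is one more tool, called after "Emit:" as name(argument=value, ...), one argument or row to a line, values as JSON. drive_tool: Moves the arm, as the interface text tells. Its arguments: {"type":"object","properties":{"increments":{"type":"array"},"squeeze":{"type":"number"}},"required":["increments"]}

```bash
mkdir -p pics; ls; python3 - <<'E'
from plant import r,capture,camera_model,job
import cv2,numpy as np
s=r.get_state();print(s)
for n in("top","side"):
    im=capture(n);cv2.imwrite(f"pics/{n}0.png",cv2.cvtColor(im,cv2.COLOR_RGB2BGR));print(n,camera_model(n))
E
```

```text
pics
{'time_s': 0.0, 'joints': array([-5.53988106e+01,  2.05911528e+01,  6.33362419e-01, -2.05650084e-02,
       -7.01359781e+01, -1.65071418e+01]), 'qd': array([ 0.07554811, -0.03071723,  0.00966666, -0.0809953 ,  0.04167082,
       -0.042117  ]), 'joint_torque': array([ 4.38422103e-04, -5.82718134e+01,  2.93053901e+01,  6.99716672e+00,
        6.68471883e-03, -1.82245576e-04]), 'tcp_pos': array([ 0.20947082, -0.64117235,  0.23662134]), 'eef_rot': array([ 1.79904603e+02, -8.10996706e-03, -1.61912949e+02]), 'contact_force': array([ 0.95548904, -0.12260105, -0.00836961]), 'moment': array([0.00993152, 0.03337676, 0.01131956]), 'gripper_force': 0.0, 'gripper_width': 0.08747865990688533}
top {'camera_matrix': array([[388.21673646,   0.        , 279.15574441],
       [  0.        , 388.21673646, 213.97446592],
       [  0.        ,   0.        ,   1.        ]]), 'k1': -0.0911645330673763, 'rvec': array([ 2.20022831, -2.15440244,  0.11242343]), 'tvec': array([0.01767387, 0.50600705, 1.11964474])}
side {'camera_matrix': array([[431.46063877,   0.        , 286.88821541],
       [  0.        , 431.46063877, 214.21291868],
       [  0.        ,   0.        ,   1.        ]]), 'k1': 0.032807379656687286, 'rvec': array([ 0.1304729 , -2.71429021,  1.49143285]), 'tvec': array([0.49482383, 0.09183471, 1.2977394 ])}
```

View pics/top0.png

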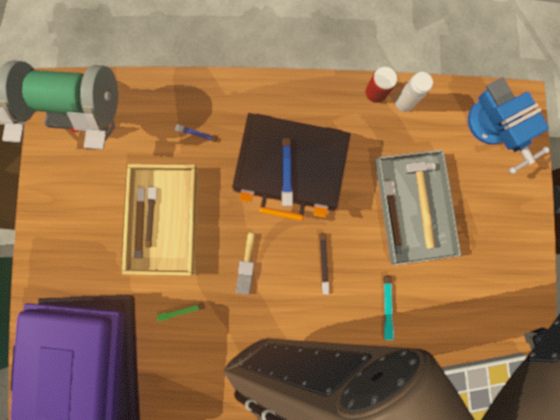

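View pics/side0.png

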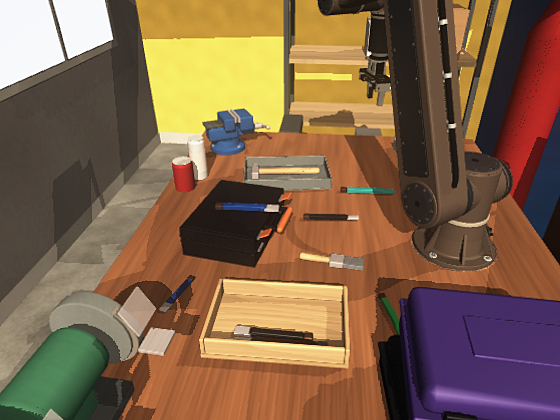

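The top view shows four chisel-like candidates: blue on the case lid (286,172), small blue on the bench (197,132), turquoise (389,308) and green (180,313). The one on the lid fits, as it is blue, the larger of the two blue ones, and lies across the lid. The crate is at (160,220) and the case at (292,162), with its orange grip at (281,211). I'll measure these and crop in to confirm.

```bash
cat > h.py <<'E'
import cv2,numpy as np
from plant import r,capture,camera_model,job
def ray(m,uv):
    K=m["camera_matrix"];uv=np.atleast_2d(np.asarray(uv,float))
    d=(uv-K[:2,2])/K[0,0];x=d.copy()
    for _ in range(20): x=d/(1+m["k1"]*(x**2).sum(1,keepdims=True))
    R=cv2.Rodrigues(m["rvec"])[0];return -R.T@m["tvec"],np.c_[x,np.ones(len(x))]@R
def plane(m,uv,z):
    c,d=ray(m,uv);return c+d*((z-c[2])/d[:,2])[:,None]
def blob(mask,near=None):
    n,l,s,c=cv2.connectedComponentsWithStats(mask.astype(np.uint8))
    return [(s[i,4],c[i].round(1),np.argwhere(l==i)[:,::-1]) for i in range(1,n) if s[i,4]>25]
def rect(m,px,z):
    p=plane(m,px,z)[:,:2];(c,s,a)=cv2.minAreaRect((p*1000).astype(np.float32));b=cv2.boxPoints((c,s,a))
    e=b[1]-b[0];f=b[2]-b[1];e=e if np.hypot(*e)>np.hypot(*f) else f
    return np.round(c,1),np.round(s,1),round(np.degrees(np.arctan2(e[1],e[0])),1),b.round()
E
python3 - <<'E'
from h import *
m=camera_model("top");im=cv2.cvtColor(cv2.imread("pics/top0.png"),cv2.COLOR_BGR2RGB)
hsv=cv2.cvtColor(im,cv2.COLOR_RGB2HSV);H,S,V=[hsv[...,i].astype(int) for i in range(3)]
def win(a,b,c,d):
    w=np.zeros(H.shape,bool);w[b:d,a:c]=1;return w
def show(n,mask,z):
    for b in blob(mask): print(n,b[0],b[1],rect(m,b[2],z))
show("blue",(H>105)&(H<125)&(S>130)&(V>60)&win(150,110,320,215),0.111)
ch=win(270,130,305,210)&(V>75); show("chisel all",ch,0.111)
show("orange",(H<14)&(S>200)&(V>190)&win(230,185,340,225),0.075)
show("lid",(V<60)&win(225,105,360,215),0.095)
show("crate",(H>18)&(H<32)&(S>60)&(V>130)&win(115,155,205,285),0.055)
c=cv2.cvtColor(im[95:295,110:360],cv2.COLOR_RGB2BGR)
cv2.imwrite("pics/crop.png",cv2.resize(c,None,fx=3,fy=3,interpolation=cv2.INTER_CUBIC))
print(plane(m,[(248,115),(350,130),(235,190),(336,209)],0.095).round(3))
print(plane(m,[(126,166),(195,166),(193,274),(123,273)],0.055).round(3))
E
```

```text
blue 304 [286.5 169.1] (array([623.9,  11.4]), array([120.7,  19.3]), np.float32(1.1), array([[563.,  20.],
       [564.,   1.],
       [684.,   3.],
       [684.,  22.]], dtype=float32))
chisel all 900 [285.4 182.9] (array([610.5,  14.2]), array([198.7,  84.6]), np.float32(1.3), array([[510.,  54.],
       [512., -30.],
       [711., -26.],
       [709.,  59.]], dtype=float32))
lid 1084 [312.7 158. ] (array([649.3, -73.3]), array([156.2, 144.2]), np.float32(84.6), array([[ 570., -144.],
       [ 714., -158.],
       [ 728.,   -2.],
       [ 585.,   11.]], dtype=float32))
lid 72 [277.6 148.2] (array([685.2,  41.6]), array([69.3, 28.1]), np.float32(1.1), array([[650.,  55.],
       [651.,  27.],
       [720.,  28.],
       [720.,  56.]], dtype=float32))
crate 5128 [166.4 218.8] (array([481.6, 377.4]), array([320.4, 203.9]), np.float32(0.8), array([[320., 477.],
       [323., 273.],
       [643., 278.],
       [640., 482.]], dtype=float32))
[[ 0.78   0.123  0.095]
 [ 0.743 -0.168  0.095]
 [ 0.563  0.153  0.095]
 [ 0.516 -0.128  0.095]]
[[0.634 0.481 0.055]
 [0.637 0.276 0.055]
 [0.326 0.269 0.055]
 [0.323 0.472 0.055]]
```

View pics/crop.png

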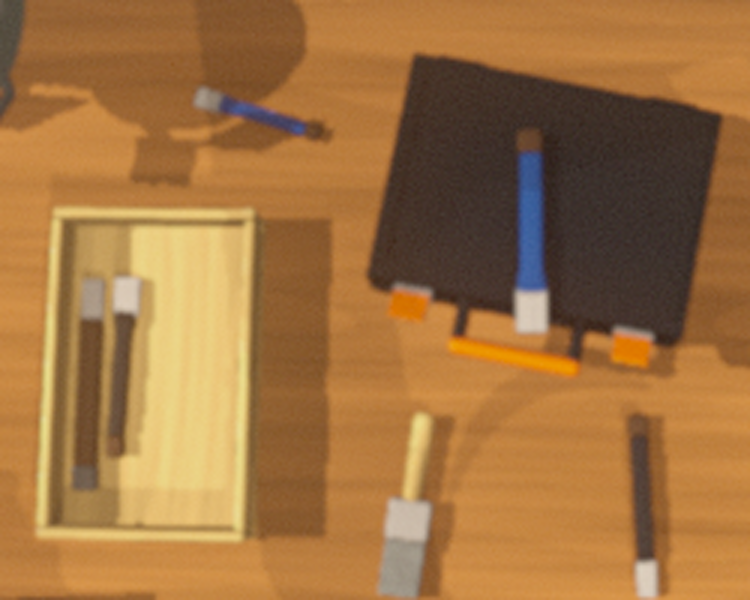

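The crop confirms it: the lid chisel is blue and about 190 mm long. The small blue one lies on the bench at crop (262,115). The crate's empty half is on the case side (crop x 140–240). I'll start the approach now.

Emit:
drive_tool(
  increments=[
    [[1,-0.5,0.5,0,0.025],[1,-1,1,0,0.0486],[1,-1,1,0,0.0486]],
  ],
  squeeze=30,
)

```text
time_s: 0.48
tcp_pos: [0.2869, -0.4881, 0.2372]
eef_rot: [180.0, -0.0, -179.5]
contact_force: [1.6, -0.6, 0.4]
gripper_width: 0.0875
gripper_force: 0.0
```

Emit:
drive_tool(
  increments=[
    [[1,-0.4,0.5,0,0],[1,-0.7,1,0,0],[1,-0.7,1,0,0]],
  ],
)

```text
time_s: 0.85
tcp_pos: [0.3703, -0.3668, 0.2376]
eef_rot: [180.0, 0.0, -179.2]
contact_force: [0.6, -1.3, 0.8]
gripper_width: 0.0879
gripper_force: 0.0
```

Emit:
drive_tool(
  increments=[
    [[1,-0.4,0.5,0,0],[1,-0.7,1,0,0],[1,-0.7,1,0,0]],
  ],
)

```text
time_s: 1.23
tcp_pos: [0.4531, -0.246, 0.2374]
eef_rot: [180.0, -0.0, -179.3]
contact_force: [-1.2, -1.0, 0.1]
gripper_width: 0.0874
gripper_force: 0.0
```

Emit:
drive_tool(
  increments=[
    [[1,-0.4,0.5,0,0],[1,-0.7,1,0,0],[1,-0.7,1,0,0]],
  ],
)

```text
time_s: 1.6
tcp_pos: [0.5358, -0.1251, 0.2371]
eef_rot: [180.0, -0.0, -179.3]
contact_force: [0.2, 0.5, -0.2]
gripper_width: 0.0878
gripper_force: 0.0
```

Emit:
drive_tool(
  increments=[
    [[1,0,0.5,0,0],[1,0,1,0,0],[1,0,1,0,0],[1,0,1,0,0]],
  ],
)

```text
time_s: 2.1
tcp_pos: [0.5331, -0.0078, 0.2374]
eef_rot: [-180.0, -0.0, -179.4]
contact_force: [-0.2, 0.5, 0.4]
gripper_width: 0.0876
gripper_force: 0.0
```

Now a wrist picture, plus measurements of the chisel and the grip bar.

```bash
python3 - <<'E'
from h import *
m=camera_model("wrist");im=capture("wrist");cv2.imwrite("pics/w1.png",cv2.cvtColor(im,cv2.COLOR_RGB2BGR))
def go(m,im,t):
    hsv=cv2.cvtColor(im,cv2.COLOR_RGB2HSV);H,S,V=[hsv[...,i].astype(int) for i in range(3)]
    for n,k,z in(("blue",(H>105)&(H<125)&(S>130)&(V>60),.111),("orange",(H>=8)&(H<18)&(S>215)&(V>150),.075)):
        for b in sorted(blob(k),key=lambda b:-b[0])[:4]: print(t,n,b[0],b[1],rect(m,b[2],z)[:3])
go(m,im,"w")
mt=camera_model("top");go(mt,cv2.cvtColor(cv2.imread("pics/top0.png"),cv2.COLOR_BGR2RGB),"t")
print(plane(mt,[(286.5,137.7),(287,205.7)],.111).round(3))
print("bar ends",plane(mt,[(260.7,210),(302.7,218)],.084).round(3))
E
```

```text
w blue 1279 [298.9 261.6] (array([592.5,   7.9]), array([62.6, 23. ]), np.float32(0.9))
w blue 504 [298.7 333. ] (array([673.4,  10. ]), array([33. , 20.3]), np.float32(1.1))
w orange 689 [200.2 177.8] (array([514. , -91.1]), array([38.7, 25.8]), np.float32(80.0))
w orange 607 [410.6 217.1] (array([555.4, 126.8]), array([37.7, 25.5]), np.float32(69.2))
w orange 419 [301.8 172.6] (array([511.1,  18.9]), array([125.9,  16.5]), np.float32(73.2))
w orange 34 [277.4 153.2] (array([490. , -14.6]), array([30.2,  1.1]), np.float32(80.5))
t blue 304 [286.5 169.1] (array([623.9,  11.4]), array([120.7,  19.3]), np.float32(1.1))
t orange 86 [319.8 211.8] (array([508.7, -84.9]), array([22.7, 31.1]), np.float32(-89.3))
t orange 82 [245.5 196.9] (array([546.6, 124.8]), array([30.7, 21.5]), np.float32(81.7))
t orange 65 [283.7 212.1] (array([507.5,  22.3]), array([122.2,  12.6]), np.float32(75.8))
[[0.711 0.013 0.111]
 [0.52  0.008 0.111]]
bar ends [[ 0.51   0.081  0.084]
 [ 0.49  -0.037  0.084]]
```

View pics/w1.png

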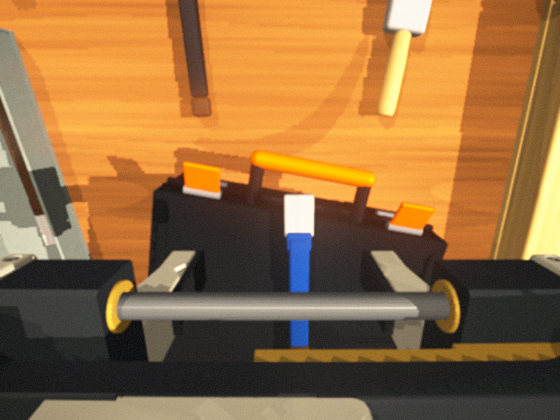

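The wrist view shows the blue chisel's blade at (299,215) and shaft from (300,240) to (300,345), midway between the fingers. The grip bar runs from (257,160) to (370,180). Chisel ends at x=0.520 and 0.711 give 191 mm, which matches the stated size. The grasp goes at (0.612, 0.010).

Emit:
drive_tool(
  increments=[
    [[1,-0.4,0.08,0.2,0],[1,-0.66,0.145,0.5,0],[1,-0.66,0.145,0.65,0],[1,-0.66,0.145,0.65,0]],
  ],
)

```text
time_s: 2.65
tcp_pos: [0.6114, 0.0086, 0.1575]
eef_rot: [-179.9, -0.2, -179.5]
contact_force: [-0.2, -1.0, 0.2]
gripper_width: 0.0878
gripper_force: 0.0
```

Emit:
drive_tool(
  increments=[
    [[1,0,0,0.2,0],[1,0,0,0.35,0],[1,0,0,0.41,0],[1,0,0,0.41,0]],
  ],
)

```text
time_s: 3.15
tcp_pos: [0.6126, 0.01, 0.1111]
eef_rot: [-180.0, 0.0, -179.4]
contact_force: [0.3, -0.3, 1.0]
gripper_width: 0.0873
gripper_force: 0.0
```

Emit:
drive_tool(
  increments=[
    [[-0.6,0,0,0,0],[-1,0,0,0,0],[-1,0,0,0,0],[-1,0,0,0,0],[-1,0,0,0,0]],
  ],
  squeeze=40,
)

```text
time_s: 3.78
tcp_pos: [0.6124, 0.0106, 0.1104]
eef_rot: [-180.0, -0.0, -179.4]
contact_force: [-0.1, 0.1, 0.4]
gripper_width: 0.0429
gripper_force: 0.0
```

Emit:
drive_tool(
  increments=[
    [[-1,0,0,0,0],[-1,0,0,0,0],[-1,0,0,0,0],[-1,0,0,0,0],[-1,0,0,0,0]],
  ],
)

```text
time_s: 4.4
tcp_pos: [0.6123, 0.0104, 0.1103]
eef_rot: [-180.0, -0.0, -179.4]
contact_force: [-0.3, -1.0, 1.1]
gripper_width: 0.0198
gripper_force: 40.0
```

Emit:
drive_tool(
  increments=[
    [[-1,0,0,-0.1,0],[-1,0,0,-0.3,0],[-1,0,0,-0.5,0],[-1,0,0,-0.5,0]],
  ],
)

```text
time_s: 4.9
tcp_pos: [0.6135, 0.011, 0.1726]
eef_rot: [179.9, 0.2, -179.4]
contact_force: [-0.7, 0.2, -3.9]
gripper_width: 0.0195
gripper_force: 40.0
```

Emit:
drive_tool(
  increments=[
    [[-1,0.1,0.25,0,0],[-1,0.22,0.55,0,0],[-1,0.364,0.898,0,0]],
  ],
)

```text
time_s: 5.28
tcp_pos: [0.5665, 0.1184, 0.169]
eef_rot: [-180.0, -0.1, -179.5]
contact_force: [0.2, 0.9, -3.1]
gripper_width: 0.0195
gripper_force: 40.0
```

Emit:
drive_tool(
  increments=[
    [[-1,0.13,0.32,0,0],[-1,0.26,0.64,0,0],[-1,0.364,0.898,0,0]],
  ],
)

```text
time_s: 5.65
tcp_pos: [0.5213, 0.2263, 0.1692]
eef_rot: [-180.0, -0.1, -179.4]
contact_force: [0.5, 0.2, -3.8]
gripper_width: 0.0195
gripper_force: 40.0
```

Emit:
drive_tool(
  increments=[
    [[-1,0.14,0.35,0,0],[-1,0.25,0.65,0,0],[-1,0.364,0.898,0,0],[-1,0.364,0.898,0,0]],
  ],
)

```text
time_s: 6.15
tcp_pos: [0.4766, 0.3341, 0.169]
eef_rot: [-180.0, -0.1, -179.3]
contact_force: [-0.4, -1.1, -3.5]
gripper_width: 0.0194
gripper_force: 40.0
```

```bash
python3 - <<'E'
from h import *
print(r.get_state()["tcp_pos"],r.get_state()["gripper_width"])
im=capture("wrist");s=capture("side")
cv2.imwrite("pics/w2.png",cv2.resize(cv2.cvtColor(np.hstack([im,s]),cv2.COLOR_RGB2BGR),(800,300)))
E
```

```text
[0.47656746 0.33405133 0.16904812] 0.019429101177496657
```

View pics/w2.png

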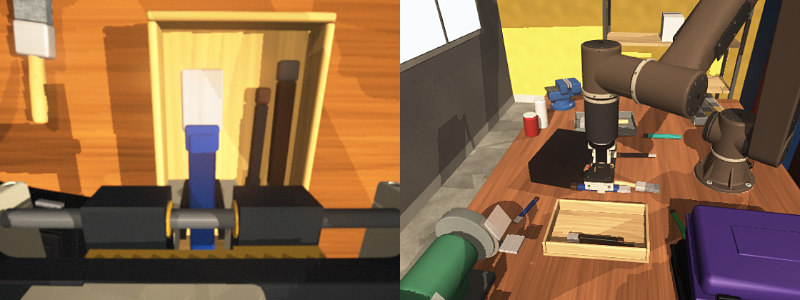

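The left view shows the chisel held level over the crate's empty half, with its blade at (203,95) and the old chisels clear at (262,115) and (288,110). I'll lower it.

Emit:
drive_tool(
  increments=[
    [[-1,0,0,0.25,0],[-1,0,0,0.55,0],[-1,0,0,0.7,0],[-1,0,0,0.7,0]],
  ],
)

```text
time_s: 6.75
tcp_pos: [0.4774, 0.3305, 0.0845]
eef_rot: [-179.8, -0.2, -179.5]
contact_force: [0.2, -0.7, -3.5]
gripper_width: 0.0197
gripper_force: 40.0
```

Emit:
drive_tool(
  increments=[
    [[-1,0,0,0.15,0],[-1,0,0,0.3,0],[-1,0,0,0.41,0],[-1,0,0,0.46,0],[-1,0,0,0.46,0]],
  ],
)

```text
time_s: 7.38
tcp_pos: [0.4781, 0.3324, 0.0312]
eef_rot: [-180.0, 0.0, -179.4]
contact_force: [-0.1, -0.6, -3.2]
gripper_width: 0.0197
gripper_force: 40.0
```

Emit:
drive_tool(
  increments=[
    [[-1,0,0,0.025,0],[-1,0,0,0.042,0],[-1,0,0,0.042,0]],
  ],
)

```text
time_s: 7.75
tcp_pos: [0.478, 0.3325, 0.0262]
eef_rot: [-180.0, 0.0, -179.4]
contact_force: [0.4, 0.0, -3.3]
gripper_width: 0.0193
gripper_force: 40.0
```

Emit:
drive_tool(
  increments=[
    [[-0.4,0,0,0,0],[-0.15,0,0,0,0],[-0.15,0,0,0,0],[-0.15,0,0,0,0],[-0.15,0,0,0,0]],
  ],
)

```text
time_s: 8.38
tcp_pos: [0.478, 0.3325, 0.0262]
eef_rot: [180.0, 0.0, -179.4]
contact_force: [0.2, 0.1, 0.5]
gripper_width: 0.0373
gripper_force: 0.0
```

Emit:
drive_tool(
  increments=[
    [[-0.15,0,0,-0.1,0],[-0.15,0,0,-0.4,0],[-0.15,0,0,-0.8,0],[-0.15,0,0,-1,0],[-0.15,0,0,-1,0]],
  ],
)

```text
time_s: 9.0
tcp_pos: [0.479, 0.3335, 0.1494]
eef_rot: [179.8, 0.2, -179.4]
contact_force: [-1.0, 0.5, -1.0]
gripper_width: 0.0372
gripper_force: 0.0
```

```bash
python3 - <<'E'
from h import *
print(r.get_state()["tcp_pos"],r.get_state()["gripper_width"])
im=capture("wrist");s=capture("side")
cv2.imwrite("pics/w3.png",cv2.resize(cv2.cvtColor(np.hstack([im,s]),cv2.COLOR_RGB2BGR),(800,300)))
E
```

```text
[0.47895134 0.33350485 0.14940012] 0.037157986757538175
```

View pics/w3.png

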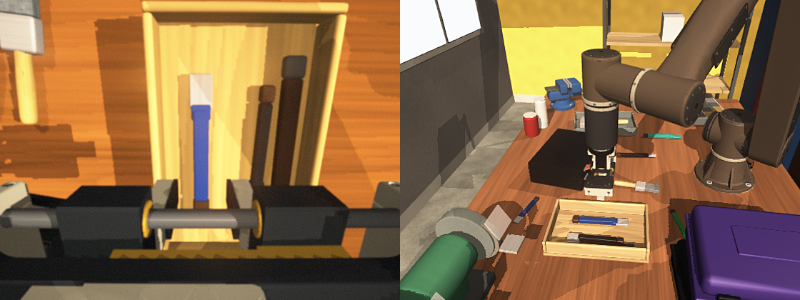

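The chisel lies flat in the empty half of the crate ((200,140) left view, (595,220) side view), let go. Next I'll turn the tool to straddle the grip bar.

Emit:
drive_tool(
  increments=[
    [[-0.25,0,0,-0.2,-0.02],[-0.25,-0.07,-0.25,-0.42,-0.055],[-0.25,-0.14,-0.5,-0.42,-0.084],[-0.25,-0.21,-0.75,-0.42,-0.112],[-0.25,-0.28,-0.98,-0.42,-0.139]],
  ],
)

```text
time_s: 9.72
tcp_pos: [0.5124, 0.2138, 0.1954]
eef_rot: [180.0, -0.1, -129.0]
contact_force: [-0.2, 0.7, -0.4]
gripper_width: 0.0329
gripper_force: 0.0
```

Emit:
drive_tool(
  increments=[
    [[-0.25,0.2,-0.17,0,-0.028],[-0.25,0.45,-0.37,0,-0.056],[-0.25,0.644,-0.53,0,-0.0833],[-0.25,0.644,-0.53,0,-0.0833],[-0.25,0.644,-0.53,0,-0.0833]],
  ],
)

```text
time_s: 10.35
tcp_pos: [0.5128, 0.1151, 0.1959]
eef_rot: [180.0, -0.0, -99.5]
contact_force: [-0.1, 0.1, 0.0]
gripper_width: 0.0331
gripper_force: 0.0
```

```bash
python3 - <<'E'
from h import *
st=r.get_state();print(st["tcp_pos"],st["eef_rot"],st["joints"].round(1))
m=camera_model("wrist");im=capture("wrist");cv2.imwrite("pics/w4.png",cv2.cvtColor(im,cv2.COLOR_RGB2BGR))
hsv=cv2.cvtColor(im,cv2.COLOR_RGB2HSV);H,S,V=[hsv[...,i].astype(int) for i in range(3)]
for b in sorted(blob((H>=5)&(H<20)&(S>215)&(V>120)),key=lambda b:-b[0])[:5]:
    print(b[0],b[1],rect(m,b[2],.075))
E
```

```text
[0.51282354 0.11513871 0.19590619] [ 1.79951078e+02 -3.77338982e-02 -9.95122402e+01] [ 34.1   8.4 -21.5  -0.  -60.2 -43.6]
1561 [272.9  59.9] (array([505.2,  20.1]), array([125.4,  17.8]), np.float32(79.6), array([[485., -40.],
       [503., -43.],
       [525.,  80.],
       [508.,  83.]], dtype=float32))
77 [245.1 210. ] (array([547.6, 109.8]), array([ 2.8, 26.5]), np.float32(-19.8), array([[535., 113.],
       [560., 104.],
       [561., 107.],
       [536., 116.]], dtype=float32))
```

View pics/w4.png

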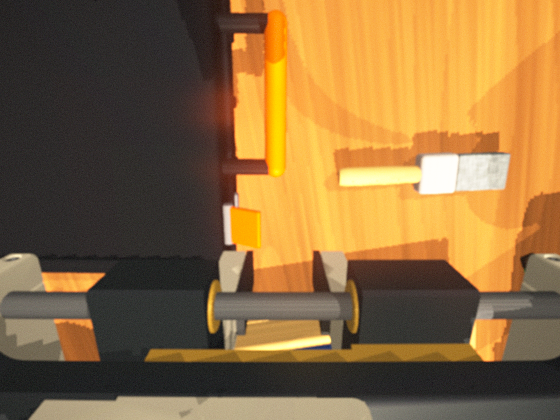

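The grip bar spans (275,15) to (278,172) in the wrist view, measuring 18 mm wide with its centre at (0.505, 0.020) and yaw about -10°, in line with the lid corners. I'll move over it and descend in steps, watching the force.

Emit:
drive_tool(
  increments=[
    [[-0.25,0.3,-0.03,0.1,0],[-0.25,0.6,-0.065,0.3,0.001],[-0.25,0.79,-0.065,0.5,0.001],[-0.25,0.79,-0.065,0.7,0.001],[-0.25,0.79,-0.065,0.7,0.001]],
  ],
)

```text
time_s: 11.02
tcp_pos: [0.5041, 0.0203, 0.1109]
eef_rot: [179.8, -0.1, -99.8]
contact_force: [0.6, -0.2, 1.0]
gripper_width: 0.033
gripper_force: 0.0
```

Emit:
drive_tool(
  increments=[
    [[-0.25,0,0,0.08,0],[-0.25,0,0,0.15,0],[-0.25,0,0,0.18,0],[-0.25,0,0,0.18,0]],
  ],
)

```text
time_s: 11.52
tcp_pos: [0.5052, 0.0204, 0.0908]
eef_rot: [180.0, -0.0, -99.7]
contact_force: [0.4, -0.0, -0.4]
gripper_width: 0.0329
gripper_force: 0.0
```

Emit:
drive_tool(
  increments=[
    [[-0.25,0,0,0.05,0],[-0.25,0,0,0.1,0],[-0.25,0,0,0.15,0],[-0.25,0,0,0.2,0],[-0.25,0,0,0.2,0]],
  ],
)

```text
time_s: 12.15
tcp_pos: [0.5049, 0.0202, 0.0663]
eef_rot: [179.9, -0.0, -99.7]
contact_force: [-0.1, 0.6, 0.3]
gripper_width: 0.0329
gripper_force: 0.0
```

Emit:
drive_tool(
  increments=[
    [[-0.5,0,0,0,0],[-0.7,0,0,0,0],[-1,0,0,0,0],[-1,0,0,0,0],[-1,0,0,0,0]],
  ],
  squeeze=30,
)

```text
time_s: 12.78
tcp_pos: [0.5032, 0.0204, 0.0667]
eef_rot: [179.8, -0.0, -99.8]
contact_force: [-7.7, 4.7, 4.7]
gripper_width: 0.0172
gripper_force: 30.0
```

Gripped with the bar between the pads. I'll raise along the arc about the hinge in stages of roughly 20°.

Emit:
drive_tool(
  increments=[
    [[-1,0,0.006,-0.154,0],[-1,0,-0.019,-0.306,0],[-1,0,-0.054,-0.456,0],[-1,0,-0.1,-0.604,0],[-1,0,-0.156,-0.748,0]],
  ],
)

```text
time_s: 13.4
tcp_pos: [0.5235, 0.0168, 0.157]
eef_rot: [180.0, -0.0, -99.8]
contact_force: [4.0, -2.0, -5.4]
gripper_width: 0.0169
gripper_force: 30.0
```

Emit:
drive_tool(
  increments=[
    [[-1,0,-0.075,-0.14,0],[-1,0,-0.152,-0.274,0],[-1,0,-0.237,-0.403,0],[-1,0,-0.33,-0.527,0],[-1,0,-0.432,-0.643,0]],
  ],
)

```text
time_s: 14.02
tcp_pos: [0.5704, 0.0085, 0.2341]
eef_rot: [179.5, -0.1, -99.8]
contact_force: [-18.6, 7.8, 13.4]
gripper_width: 0.0171
gripper_force: 30.0
```

Emit:
drive_tool(
  increments=[
    [[-1,0,0.015,-0.005,0],[-1,0,0.015,-0.005,0]],
  ],
)

```text
time_s: 14.28
tcp_pos: [0.5706, 0.0085, 0.2346]
eef_rot: [179.8, -0.0, -99.8]
contact_force: [-9.1, 2.1, 6.4]
gripper_width: 0.0168
gripper_force: 30.0
```

```bash
python3 - <<'E'
from h import *
st=r.get_state();print(st["tcp_pos"],st["contact_force"],st["moment"])
m=camera_model("wrist");im=capture("wrist");s=capture("side")
cv2.imwrite("pics/w5.png",cv2.resize(cv2.cvtColor(np.hstack([im,s]),cv2.COLOR_RGB2BGR),(800,300)))
E
```

```text
[0.57059887 0.00850619 0.23460755] [-9.07741695  2.07283476  6.37242817] [ 0.81681985  3.77568633 -0.09509823]
```

View pics/w5.png

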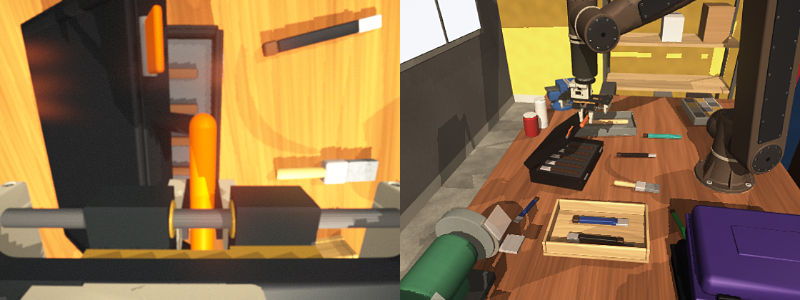

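The lid is up about 40°, gripped at the bar ((203,180) wrist view), with the chisel and bystanders in place. I'll do the last 20°.

Emit:
drive_tool(
  increments=[
    [[-1,0,-0.1,-0.12,0],[-1,0,-0.214,-0.221,0],[-1,0,-0.338,-0.314,0],[-1,0,-0.468,-0.397,0],[-1,0,-0.603,-0.472,0]],
  ],
)

```text
time_s: 15.0
tcp_pos: [0.6432, -0.0043, 0.2922]
eef_rot: [179.9, -0.1, -99.7]
contact_force: [-3.9, -1.5, 0.8]
gripper_width: 0.0169
gripper_force: 30.0
```

Emit:
drive_tool(
  increments=[
    [[-1,0,0,0,0],[-1,0,0,0,0],[-1,0,0,0,0],[-1,0,0,0,0],[-1,0,0,0,0]],
  ],
)

```text
time_s: 15.62
tcp_pos: [0.6433, -0.0044, 0.2922]
eef_rot: [180.0, -0.1, -99.7]
contact_force: [-4.9, -1.3, 5.8]
gripper_width: 0.017
gripper_force: 30.0
```

```bash
python3 - <<'E'
from h import *
st=r.get_state();p=st["tcp_pos"];print(p,st["contact_force"],st["gripper_width"])
a=np.radians(-10);d=p-np.array([.5032,.0204,.0667]);dx=d[0]*np.cos(a)+d[1]*np.sin(a);v=np.array([.265-dx,.015+d[2]])
print("R",np.hypot(*v),"theta",np.degrees(np.arctan2(v[1],v[0]))-3.24)
im=capture("side");cv2.imwrite("pics/s6.png",cv2.resize(cv2.cvtColor(im[90:290,130:390],cv2.COLOR_RGB2BGR),None,fx=3,fy=3,interpolation=cv2.INTER_CUBIC))
E
```

```text
[ 0.64332918 -0.00437764  0.29215393] [-4.90637371 -1.28385557  5.75273165] 0.01697870260168756
R 0.26994938430491805 theta 59.726015353108814
```

View pics/s6.png

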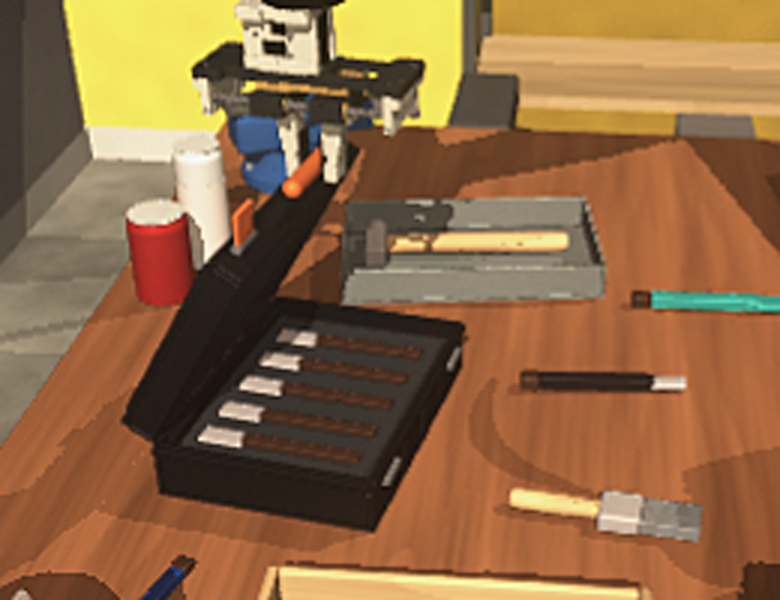

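The lid is held by the bar at (305,172) and looks about 60° open, with the bystanders in place. One independent check of the angle: cast the ray through the bar's near end (full-frame pixel 227.7,152) onto the case plane y = +55 mm.

```bash
python3 - <<'E'
from h import *
c,d=ray(camera_model("side"),[(227.7,152)]);d=d[0]
a=np.radians(-10);X=np.array([np.cos(a),np.sin(a),0]);Y=np.array([-np.sin(a),np.cos(a),0])
hin=np.array([.5032,.0204,.06])+.265*X
t=(.055-(c-hin)@Y)/(d@Y);p=c+t*d-hin;v=np.array([-p@X,p[2]])
print(v,np.hypot(*v),np.degrees(np.arctan2(v[1],v[0]))-3.24)
st=r.get_state();print(st["time_s"],st["contact_force"],st["qd"].round(2))
E
```

```text
[0.12423486 0.2349614 ] 0.26578405107713005 58.89253894936561
15.675 [-4.94561979 -1.49649334  6.27631924] [-0.07  0.02 -0.06  0.06 -0.07  0.11]
```

The ray gives a radius of 0.266 m (expected 0.265) and about 59°, agreeing with the arm's 60°. It's at rest and held, so I'll hand in.

```bash
python3 -c "
from plant import job
print(job.close_job())"
```

```text
the job is handed in; nothing more can be done
None
```

The blue chisel lies flat in the crate's empty half, and the arm is holding the lid open at about 59–60° by its handle; the job was handed in at about 16 s, and no verdict was shown.

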